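# Draw the telescopic skimmer out to its second stop and hold it over the drip pot

### The arm

A 6-joint arm with a two-finger parallel gripper is mounted at the origin on a cart in front of the work surface, level with it; the furniture and walls round the work are solid. World frame = base frame: x ahead of the robot, y to its left, z up, the work surface at z = 0. Lengths are in mm, angles in rad, forces in N, time in s.
With the tool pointing down it reaches from about 250 to 725 mm from the base axis. Payload 9.7 kg.
Tool frame: the origin (TCP) lies midway between the tips of the shut fingers; the grasp point (between the pads) lies 19 mm behind it; z points along the fingers, y is the line along which they close (so a half turn about z gives the same grasp; the last joint's range is limited). The gripper opens to 85 mm and grips with 20 to 120 N. Pads are 22 mm wide; open, the fingers measure 114 mm over their backs; the gripper's body (76 mm by 85 mm) begins 54 mm behind the grasp point. The pads swing forward as they close: fully open they stand 13 mm farther back than shut.
Start: joints at [1.186, 0.087, 0.176, 1.66, 0, 1.571], TCP at [206.453, 509.779, 231.284] pointing down, gripper open.
Joint ranges: [-3.13, 3.13], [-0.85, 1.81], [-1.15, 1.24], [-2.2, 2.28], [-1.44, 1.52], [-3.14, 3.14]. Speed limits (rad/s): [2.22, 2.22, 2.57, 3.14, 3.14, 3.14].

### API

Orientations are given as [roll, pitch, yaw] about the fixed x, y, z axes, in that order (R = Rz(yaw) Ry(pitch) Rx(roll)).
In Python, from bench import sensors, vision, bot, spotter gives the robot as it stands.
- The arm moves only by the tool run_rows, called after "Call:" in YAML: its name, and indented under it one key for each argument. Schema: {"type":"object","properties":{"rows":{"type":"object","properties":{"x":{"type":"array","items":{"type":"number"},"minItems":1,"maxItems":10},"y":{"type":"array","items":{"type":"number"},"minItems":1,"maxItems":10},"z":{"type":"array","items":{"type":"number"},"minItems":1,"maxItems":10},"drx":{"type":"array","items":{"type":"number"},"minItems":1,"maxItems":10},"dry":{"type":"array","items":{"type":"number"},"minItems":1,"maxItems":10},"drz":{"type":"array","items":{"type":"number"},"minItems":1,"maxItems":10}},"additionalProperties":false,"required":["x","y","z","drx","dry","drz"]},"aperture":{"type":"number"},"force":{"type":"number"},"only":{"type":"string"},"quiet":{"type":"boolean"},"lines":{"type":"string"}},"required":["rows"],"additionalProperties":false}. rows is an object with one list for each field, all of the same length, 1 to 10, a row being the entries at one place: x, y, z (the shift in mm), drx, dry, drz (a rotation vector in rad); each row shifts and turns the commanded pose from where the row before left it, along the tool's axes as they then stand; what a row does not reach is not made up. A row lasts 1/10 s, in which the tool goes at most 50 mm and 0.15 rad, less where a joint would pass 70% of its speed; a pose out of reach is approached as far as the arm can. aperture is the finger opening in mm, set as the call begins (left out keeps the last). The fingers move at their own pace and stop on an object; force is the grip in N (left out, the last holds). Time passes only in rows, so rows that do not move let the fingers close. The tool returns the time, the measured TCP pose, the force, the opening and the grip force at its end. only (a regular expression) keeps the lines of the reply that match it, lines (a string "A,B") keeps lines A to B, and quiet returns only ok. Input that does not fit is refused with a message, and nothing moves.
- sensors.read_state(): the state, without advancing time (a new reading comes with each control period).
- vision.read_camera(name): name is "side" or "top" or "wrist"; returns (picture, depth): 400x640x3 uint8, red, green, blue; 400x640 float32, mm along the optical axis (not along the pixel's ray), 0 where there is no reading.
- vision.calibration(name): a dict with "intrinsics" (3x3 intrinsics, pixels), "extrinsics" (4x4, takes a point from world to camera coordinates); the wrist camera has in their place "tool_from_camera" (4x4, takes a point from camera to tool coordinates, whose origin is the TCP and whose axes are the flange's). Camera axes: x right, y up, looking along -z (the intrinsics and any distortion apply to the point x, -y, -z); pixel columns grow to the right and rows downward; lengths in mm; the calibration is good to about 2 mm. A picture is of the moment at which its call begins: read the wrist's pose just before it. calibration takes no time and is no camera call.
- bot.job_done(): hands the job in; it is judged then, once.
Trained networks look in the newest picture that a camera, given by its name, has taken for a name from the list of things; names that differ only in an ending like _2 or _b are one class to them, and where a whole thing is asked for, a point or a joint stands for the part that bears it (a point fixed in the world has none). Each returns a list of dicts, best first, with "score" (0 to 1); they miss things now and then, are a little off and sometimes report something else, mostly with a low value. They report only what shows in the picture. A call takes as long as a camera call.
- spotter.cut_out(camera, target): "pixels" (400x640 bool, what is visible of it).
- spotter.landmark_of(camera, target): "location" ([x, y, z] in mm, in world coordinates, good to about 4 mm: a listed point, or the origin of a listed thing).
The state is a dict: "time": time; "joint_positions": joint angles; "joint_vel": joint speeds; "effort": joint torques, N m; "position": TCP position; "ee_rot": TCP orientation; "contact_force": force on the tool from outside, world axes, zero at the start; "moment": the same for the moment, N m; "finger_gap": finger opening in mm; "finger_force": force on a finger pad.
Only numpy, scipy, OpenCV 4.12 (cv2) and the standard library are available. Lean on these libraries where they do the work, as an engineer would, in place of code of your own. Each camera call takes 0.05 s, during which the arm holds its last target. There are 200 camera calls.

### The job

The telescopic wire skimmer lies shut in its bench rest: squeeze the button in the side of its handle, draw the handle straight back, away from the bowl, past the first stop to the second (fully out), and let the button spring back out so that the length is locked. Then take it by the plain part of the handle, off the button, lift it out of the rest and finish holding it level with the wire bowl over the middle of the tall drip pot's mouth, a few centimetres above the rim: the program ends while the gripper still holds it there, locked at full length and clear of the rest and the pot. Do not shift the pot or the other things on the worktop.

Things in the scene. Friction and masses are not known exactly. Their poses are not given: they have to be found in the camera images.
- skimmer: Telescopic wire skimmer, 0.18 kg, lying level in the rest, where it stays when let go, shut or drawn. Flat-sided black handle 26 mm wide (y), 24 high (z), x = -155 (rear end) to +35 mm (mouth). Origin on its centre line at the middle of the button; x runs along the handle to the wire bowl, z up, button on the +y side. From the mouth comes a flat steel rod 12 wide, 8 high.
- skimmer_rod (a joint): How far the skimmer is drawn out, m: 0 shut (locked), 0.05 first stop, 0.10 second stop and end of travel. The button's catch locks at all three with about 1 mm of play; between them it slides with about 1.5 N of friction. With the button held in it passes the first stop freely.
- skimmer_button (a joint): How far the button is pressed into the handle, m: 0 out, 0.005 fully in; sprung, 4 N to start and 8 N fully in. The rod is released from about 0.0035 on. Let go at a stop it springs back to 0 and locks; it stays partly in while the rod is between stops.
- skimmer_press (a point): Middle of the released button's outer face, 20 mm to the +y side of the skimmer's origin: steel, 28 mm long (x), 14 high, 7 mm proud of the handle's side. A gripper closing across the handle from above squeezes it between one pad and the plain far side (33 mm wide over the released button, 28 mm pressed).
- skimmer_grip (a point): A point on the handle's centre line 100 mm behind the middle of the button (skimmer frame x = -100 mm), on the plain part of the handle, which runs from x = -155 to -20 mm. Once the skimmer is drawn out, the part from x = -155 to about -55 mm lies clear behind the rest's saddle.
- skimmer_collar (a point): Rear face of the rod's stop collar (30 mm wide, 20 high), 65 mm ahead of the skimmer's origin when shut. It stands 2 to 5 mm in front of the rest's slotted plate: when the handle is drawn back (its -x) the collar comes against the plate, which then holds the rod while the handle slides off it by up to 100 mm.
- skimmer_bowl (a point): Centre of the wire bowl's rim ring (78 mm across; the mesh hangs 13 mm below it), on the rod's line, 132 mm ahead of the skimmer's origin when shut, 232 mm at the second stop.
- rest: Steel bench rest, fixed. Origin on the worktop under the slotted front plate; x towards the bowl. Base strip x = -207 to 25 mm, 64 wide, top 8 mm up. Front plate x = -2 to 2, 48 wide, 95 high, slot 15 wide open upwards, floor 66 up. Rear saddle x = -200 to -186, 44 wide, 80 high, open upwards, floor 58 up. The handle's centre line lies 70 mm up; the skimmer lifts straight up out.
- tall_pot: Drip pot: tall plain round steel pot, empty, 146 mm across, 186 mm high, loose, 0.55 kg; origin at the centre of its underside.
- tall_pot_mouth (a point): Centre of the tall pot's mouth, at rim height (186 mm above its underside); the mouth is about 130 mm wide inside.
- bell: Bystander: order bell, 86 mm across, 68 mm high; origin at the centre of its underside.
- ramekin: Bystander: white ramekin, 84 mm across, 42 mm high; origin at the centre of its underside.
- garlic: Bystander: garlic bulb, 47 mm across, 49 mm high; origin at the centre of its underside.
- squeeze_bottle: Bystander: squeeze bottle with a nozzle, 63 mm across, 234 mm high; origin at the centre of its underside.

How it is judged:
By the outcome, as a careful person would: the job done as asked, in the order asked, and still so for the second after the job is handed in, while the arm keeps its last pose, push and grip.
It also fails if it takes over 48 s, if anything falls off the work surface, if the arm or the gripper's body presses on something with over 40 N, if the wrist force passes 120 N, or if a joint passes its speed limit or range.

## Working session

There is one attempt and no reset: what is moved stays moved. The work goes in short steps, Python scripts to look and compute and a tool call to move; the robot and the scene stay as the last step left them, time stands still between calls to the robot, and variables do not carry over. Pictures are saved under pics/ and viewed, at most 10 in all, crops included, and the job is handed in when it is done.

```bash
mkdir -p pics
```

Create look.py:
```python
from bench import sensors, vision, bot, spotter
import numpy as np, cv2
```

Run:
```python
from look import *
for c in ("top","side"):
    p,d=vision.read_camera(c); cv2.imwrite(f"pics/{c}0.png",p[:,:,::-1])
    for n in ["skimmer","skimmer_press","skimmer_grip","skimmer_collar","skimmer_bowl","rest","tall_pot","tall_pot_mouth","bell","ramekin","garlic","squeeze_bottle"]:
        r=spotter.landmark_of(c,n)
        print(c,n,[(np.round(q["location"]).tolist(),round(q["score"],2)) for q in r[:2]])
s=sensors.read_state();print(s["time"],s["position"],s["ee_rot"])
```

```text
top skimmer []
top skimmer_press [([451.0, -127.0, 74.0], 0.72)]
top skimmer_grip [([642.0, -463.0, 2.0], 0.73), ([456.0, -231.0, 67.0], 0.66)]
top skimmer_collar [([480.0, -60.0, 70.0], 0.57)]
top skimmer_bowl [([482.0, 4.0, 72.0], 0.53)]
top rest [([477.0, -64.0, 1.0], 0.97)]
top tall_pot [([472.0, 232.0, 2.0], 0.82)]
top tall_pot_mouth [([466.0, 236.0, 186.0], 0.93)]
top bell [([389.0, -513.0, 4.0], 0.85), ([457.0, -233.0, 69.0], 0.63)]
top ramekin [([375.0, 372.0, -1.0], 0.65)]
top garlic [([640.0, -459.0, 0.0], 0.6)]
top squeeze_bottle [([664.0, 163.0, -4.0], 0.71)]
side skimmer [([466.0, -129.0, 70.0], 0.58), ([393.0, -516.0, 0.0], 0.21)]
side skimmer_press [([448.0, -126.0, 74.0], 0.6)]
side skimmer_grip [([461.0, -228.0, 72.0], 0.74)]
side skimmer_collar [([476.0, -65.0, 72.0], 0.45)]
side skimmer_bowl [([483.0, 2.0, 70.0], 0.54)]
side rest [([475.0, -70.0, -2.0], 0.93)]
side tall_pot [([465.0, 231.0, 2.0], 0.88)]
side tall_pot_mouth [([472.0, 230.0, 189.0], 0.89)]
side bell [([467.0, 233.0, -1.0], 0.75), ([393.0, -513.0, 2.0], 0.66)]
side ramekin [([373.0, 377.0, 1.0], 0.67)]
side garlic [([642.0, -465.0, -1.0], 0.71)]
side squeeze_bottle []
1.3 [206.45402326 509.77278505 231.28615122] [-3.14156551e+00 -1.62113075e-05  2.75677406e+00]
```

Run:
```python
from look import *
for c in ("top","side"):
    p,d=vision.read_camera(c); cal=vision.calibration(c); K=cal["intrinsics"]; E=np.linalg.inv(cal["extrinsics"])
    if c=="top": print({k:v for k,v in cal.items() if k not in("intrinsics","extrinsics")})
    v,u=np.mgrid[:400,:640]; z=d
    P=np.stack([(u-K[0,2])/K[0,0]*z,-(v-K[1,2])/K[1,1]*z,-z,np.ones_like(z)],-1)@E.T
    P=P[...,:3]; 
    m=(z>0)&(abs(P[...,2]-80)<7)&(P[...,0]>420)&(P[...,0]<520)&(P[...,1]>-310)&(P[...,1]<-95)&(p.max(-1)<90)
    Q=P[m]; print(c,len(Q),"top z",np.percentile(Q[:,2],[5,50,90]))
    vx,vy,x0,y0=cv2.fitLine(Q[:,:2].astype(np.float32),cv2.DIST_HUBER,0,.01,.01).ravel()
    t=(Q[:,:2]-[x0,y0])@[vx,vy]; n=(Q[:,:2]-[x0,y0])@[-vy,vx]
    print("line",vx,vy,x0,y0,"t",np.percentile(t,[1,99]),"n",np.percentile(n,[2,98]))
    for e in np.percentile(t,[0.5,99.5]): print(x0+vx*e,y0+vy*e)
    m=(z>0)&(abs(P[...,2]-186)<6)&(np.hypot(P[...,0]-469,P[...,1]-232)<90)
    (cx,cy),r=cv2.minEnclosingCircle(P[m][:,:2].astype(np.float32)); print("pot",cx,cy,r,P[m][:,2].mean())
    m=(z>0)&(abs(P[...,2]-70)<9)&(np.hypot(P[...,0]-482,P[...,1]-3)<50)&(P[...,1]>-25)
    (cx,cy),r=cv2.minEnclosingCircle(P[m][:,:2].astype(np.float32)); print("bowl",cx,cy,r)
```

```text
{}
top 356 top z [76.41801161 81.07644249 84.89353342]
line 0.1062126 0.99434346 462.27515 -190.60185 t [-84.75384301  87.04029676] n [-12.51099335  12.04566945]
452.9745325581291 -277.6725439837088
471.5899698657625 -103.39813446128909
pot 471.0558166503906 231.97874450683594 73.02589416503906 185.27677955700113
bowl 483.442626953125 3.350654363632202 39.943172454833984
side 242 top z [75.58531864 78.93706347 82.18291534]
line 0.1049257 0.9944801 461.89062 -199.90294 t [-87.47816171  94.33129705] n [-11.22582568  11.17244345]
452.4688932683817 -289.20159976468005
471.96460290228873 -104.42232418970201
pot 470.0304260253906 226.85617065429688 76.14212799072266 183.20514266569444
bowl 480.3646545410156 2.9818480014801025 41.06915283203125
```

View pics/top0.png

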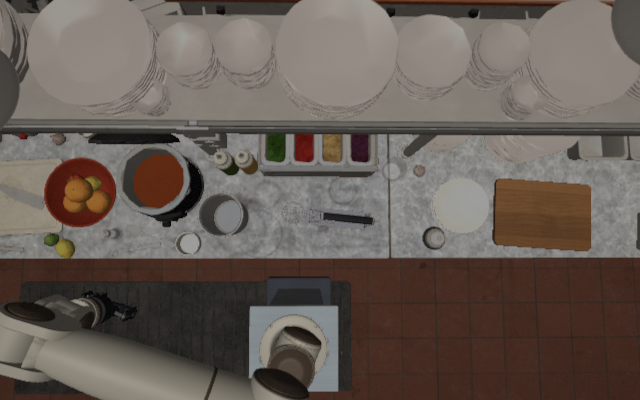

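View pics/side0.png

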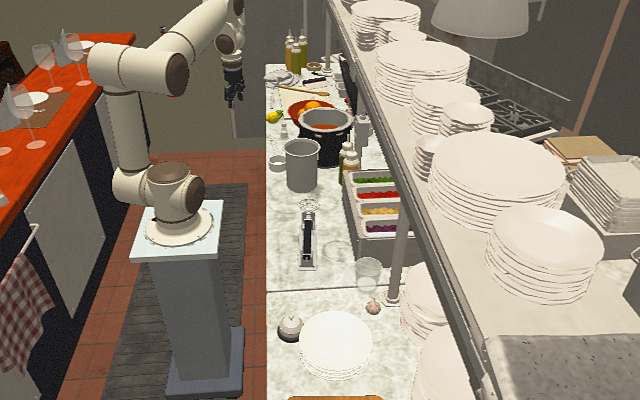

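The pictures show the skimmer with its bowl at (293,214) and its handle ending at (372,221) in the top view. The pot is at (222,215), and the space above the skimmer is free. The measured sizes fit: handle 24 mm, pot 146 mm, bowl ring about 80 mm.

Add to look.py:
```python
from scipy.spatial.transform import Rotation as Ro
U=np.array([.1056,.9944,0]); O=np.array([468.8,-128,70.]); YAW=np.arctan2(U[1],U[0])
def to_go(target,yaw=YAW):
    "tool-axes shift and rotation vector to a target TCP, tool down"
    s=sensors.read_state(); R=Ro.from_euler('xyz',s["ee_rot"]); T=Ro.from_euler('xyz',[np.pi,0,yaw])
    return R.inv().apply(np.array(target)-s["position"]).round(2),(R.inv()*T).as_rotvec().round(4)
```

Run:
```python
from look import *
s=sensors.read_state(); R=Ro.from_euler('xyz',s["ee_rot"]); print(s["time"],to_go([467.8,-127.9,231]))
w=to_go([0,0,0])[1][2]/15
M=sum((R*Ro.from_rotvec([0,0,w*k])).as_matrix() for k in range(15))
print(w,np.linalg.solve(M,np.array([467.8,-127.9,231.3])-s["position"]))
```

```text
1.4 (array([-4.8162e+02, -4.9293e+02,  2.6000e-01]), array([-1.0000e-04,  0.0000e+00,  1.2918e+00]))
0.08612 [-4.83598784e+01 -9.50932079e+00 -2.61575687e-03]
```

Call:
run_rows:
  rows: {"x":[-48.4,-48.4,-48.4,-48.4,-48.4,-48.4,-48.4,-48.4],"y":[-9.5,-9.5,-9.5,-9.5,-9.5,-9.5,-9.5,-9.5],"z":[0,0,0,0,0,0,0,0],"drx":[0,0,0,0,0,0,0,0],"dry":[0,0,0,0,0,0,0,0],"drz":[0.0861,0.0861,0.0861,0.0861,0.0861,0.0861,0.0861,0.0861]}
  aperture: 60

```text
time: 2.2
position: [453.8, 209.7, 231.2]
ee_rot: [3.141, 0.0, 2.064]
contact_force: [0.2, 0.8, 0.6]
finger_gap: 60.3
finger_force: 0.0
```

Call:
run_rows:
  rows: {"x":[-48.4,-48.4,-48.4,-48.4,-48.4,-48.4,-48.4,0,0,0],"y":[-9.5,-9.5,-9.5,-9.5,-9.5,-9.5,-9.5,0,0,0],"z":[0,0,0,0,0,0,0,20,20,0],"drx":[0,0,0,0,0,0,0,0,0,0],"dry":[0,0,0,0,0,0,0,0,0,0],"drz":[0.0861,0.0861,0.0861,0.0861,0.0861,0.0861,0.0861,0,0,0]}

```text
time: 3.2
position: [467.2, -128.6, 189.0]
ee_rot: [-3.138, -0.001, 1.464]
contact_force: [-0.1, 1.0, 0.5]
finger_gap: 59.9
finger_force: 0.0
```

Run:
```python
from look import *
print(to_go([467.8,-127.9,130]))
s=sensors.read_state();p,d=vision.read_camera("wrist");cv2.imwrite("pics/w1.png",p[:,:,::-1])
for n in ["skimmer_press","skimmer_collar","skimmer"]: print(n,[(np.round(q["location"],1).tolist(),round(q["score"],2)) for q in spotter.landmark_of("wrist",n)[:2]])
```

```text
(array([ 0.68,  0.76, 59.  ]), array([-0.0036, -0.0006, -0.0009]))
skimmer_press [([444.9, -126.2, 69.2], 0.55), ([478.2, -69.5, 3.0], 0.16)]
skimmer_collar [([474.4, -66.1, 72.6], 0.65)]
skimmer [([464.8, -125.8, 68.8], 0.72)]
```

View pics/w1.png

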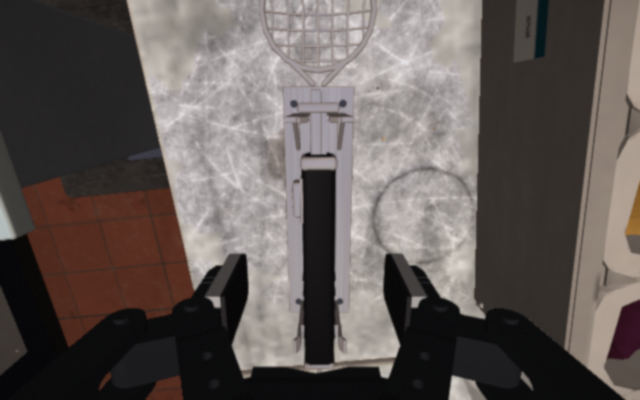

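The wrist view shows the handle centred between the fingers, at columns 302–336, with the button on the left at columns 293–302, rows 180–220. I'll check the button's position along the handle from depth.

Run:
```python
from look import *
s=sensors.read_state();p,d=vision.read_camera("wrist");c=vision.calibration("wrist");K=c["intrinsics"]
R=Ro.from_euler('xyz',s["ee_rot"]).as_matrix()
def w(u,v,Z):
    # pixel ray cut at world height Z
    T=c["tool_from_camera"]; r=np.array([(u-K[0,2])/K[0,0],-(v-K[1,2])/K[1,1],-1])
    r=R@T[:3,:3]@r; o=R@T[:3,3]+s["position"]; return (o+r*(Z-o[2])/r[2]).round(1)
for n,u,v,Z in [("but front",297,180,77),("but rear",297,219,77),("mouth",319,170,82),("mouth2",319,154,82),("handle L",302,250,82),("handle R",335,250,82),("plate L",290,118,95)]:
    q=w(u,v,Z); print(n,q,"d",d[v,u],"along",((q-O)@U).round(1),"lat",((q-O)@[-U[1],U[0],0]).round(1))
```

```text
but front [ 456.  -112.3   77. ] d 261.64664 along 14.3 lat 14.4
but rear [ 452.3 -143.5   77. ] d 346.30493 along -17.2 lat 14.8
mouth [ 473.5 -105.4   82. ] d 256.8073 along 23.0 lat -2.3
mouth2 [474.7 -93.6  82. ] d 261.92963 along 34.8 lat -2.2
handle L [ 453.6 -168.    82. ] d 277.0572 along -41.4 lat 10.9
handle R [ 479.6 -170.7   82. ] d 356.06177 along -41.3 lat -15.2
plate L [457.8 -65.5  95. ] d 238.64326 along 61.0 lat 17.5
```

Call:
run_rows:
  rows: {"x":[0,0,0,0,0,0],"y":[1.5,0,0,0,0,0],"z":[30,40,35,20,14,0],"drx":[0,0,0,0,0,0],"dry":[0,0,0,0,0,0],"drz":[0,0,0,0,0,0]}
  aperture: 60

```text
time: 4.05
position: [469.4, -128.0, 51.3]
ee_rot: [-3.14, -0.0, 1.466]
contact_force: [0.5, -0.1, -0.3]
finger_gap: 60.0
finger_force: 0.0
```

Call:
run_rows:
  rows: {"x":[0,0,0,0,0,0,0,0],"y":[0,0,0,0,0,0,0,0],"z":[0,0,0,0,0,0,0,0],"drx":[0,0,0,0,0,0,0,0],"dry":[0,0,0,0,0,0,0,0],"drz":[0,0,0,0,0,0,0,0]}
  aperture: 15
  force: 40

```text
time: 4.85
position: [470.5, -128.7, 54.0]
ee_rot: [3.14, 0.001, 1.465]
contact_force: [-2.6, 1.1, 4.5]
finger_gap: 27.0
finger_force: 40.5
```

Call:
run_rows:
  rows: {"x":[-5,-5,-5,-5,0],"y":[0,0,0,0,0],"z":[0,0,0,0,0],"drx":[0,0,0,0,0],"dry":[0,0,0,0,0],"drz":[0,0,0,0,0]}

```text
time: 5.35
position: [468.5, -148.8, 54.0]
ee_rot: [3.139, 0.0, 1.465]
contact_force: [-1.9, -0.6, 5.1]
finger_gap: 27.5
finger_force: 40.5
```

Run:
```python
from look import *
vision.read_camera("top");vision.read_camera("side")
for c in("top","side"):
  for n in ["skimmer_collar","skimmer_bowl","skimmer_press"]: print(c,n,[(np.round(q["location"],1).tolist(),round(q["score"],2)) for q in spotter.landmark_of(c,n)[:1]])
```

```text
top skimmer_collar [([480.9, -65.2, 71.4], 0.6)]
top skimmer_bowl [([484.0, 1.2, 73.6], 0.63)]
top skimmer_press [([662.5, 164.6, -0.4], 0.16)]
side skimmer_collar []
side skimmer_bowl []
side skimmer_press [([449.6, -149.1, 75.9], 0.75)]
```

Call:
run_rows:
  rows: {"x":[-10,-10,-10,-10,-10,-10,-10,-8,0],"y":[0,0,0,0,0,0,0,0,0],"z":[0,0,0,0,0,0,0,0,0],"drx":[0,0,0,0,0,0,0,0,0],"dry":[0,0,0,0,0,0,0,0,0],"drz":[0,0,0,0,0,0,0,0,0]}

```text
time: 6.65
position: [460.5, -226.9, 54.1]
ee_rot: [3.139, 0.001, 1.465]
contact_force: [-0.6, -0.5, 5.4]
finger_gap: 27.2
finger_force: 40.6
```

Call:
run_rows:
  rows: {"x":[-4,0,0],"y":[0,0,0],"z":[0,0,0],"drx":[0,0,0],"dry":[0,0,0],"drz":[0,0,0]}

```text
time: 6.95
position: [460.2, -230.1, 54.1]
ee_rot: [3.139, 0.0, 1.465]
contact_force: [0.1, 1.9, 6.4]
finger_gap: 27.0
finger_force: 40.6
```

Call:
run_rows:
  rows: {"x":[-4,0,0],"y":[0,0,0],"z":[0,0,0],"drx":[0,0,0],"dry":[0,0,0],"drz":[0,0,0]}

```text
time: 7.25
position: [460.1, -230.4, 54.1]
ee_rot: [3.139, -0.007, 1.468]
contact_force: [3.4, 24.0, 10.6]
finger_gap: 27.3
finger_force: 41.3
```

The end stop has been reached, since the force rose to 24 N with no further travel. I'll ease off and let go.

Call:
run_rows:
  rows: {"x":[3,0,0],"y":[0,0,0],"z":[0,0,0],"drx":[0,0,0],"dry":[0,0,0],"drz":[0,0,0]}

```text
time: 7.55
position: [460.2, -230.2, 54.1]
ee_rot: [3.139, -0.001, 1.466]
contact_force: [0.1, 8.3, 6.7]
finger_gap: 27.5
finger_force: 40.8
```

Call:
run_rows:
  rows: {"x":[0,0,0,0,0,0,0,0,0],"y":[0,0,0,0,0,0,0,0,0],"z":[0,0,0,0,0,-30,-40,-30,0],"drx":[0,0,0,0,0,0,0,0,0],"dry":[0,0,0,0,0,0,0,0,0],"drz":[0,0,0,0,0,0,0,0,0]}
  aperture: 60

```text
time: 8.45
position: [460.6, -231.8, 156.9]
ee_rot: [3.135, 0.002, 1.465]
contact_force: [0.4, -0.6, -0.2]
finger_gap: 60.1
finger_force: 0.0
```

Run:
```python
from look import *
p,d=vision.read_camera("wrist");cv2.imwrite("pics/w2.png",p[:,:,::-1])
p,d=vision.read_camera("top");p,d=vision.read_camera("side");cv2.imwrite("pics/s2.png",p[150:350,220:420,::-1].repeat(3,0).repeat(3,1))
for c in("top","wrist","side"):
  for n in ["skimmer_grip","skimmer_bowl","skimmer_press","skimmer"]: print(c,n,[(np.round(q["location"],1).tolist(),round(q["score"],2)) for q in spotter.landmark_of(c,n)[:1]])
```

```text
top skimmer_grip []
top skimmer_bowl [([481.1, -0.5, 72.9], 0.63)]
top skimmer_press [([443.0, -229.6, 69.0], 0.78)]
top skimmer [([460.9, -233.6, 73.2], 0.65)]
wrist skimmer_grip [([452.8, -330.7, 72.5], 0.93)]
wrist skimmer_bowl []
wrist skimmer_press [([437.5, -230.3, 67.3], 0.65)]
wrist skimmer [([461.3, -229.3, 70.6], 0.56)]
side skimmer_grip [([452.8, -328.3, 70.4], 0.91)]
side skimmer_bowl [([484.4, -1.3, 69.4], 0.52)]
side skimmer_press [([443.3, -229.8, 74.5], 0.77)]
side skimmer [([461.0, -230.5, 68.3], 0.88)]
```

View pics/w2.png

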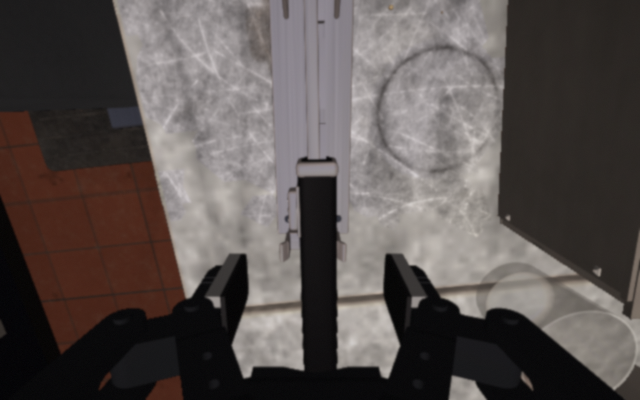

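The button stands proud again at cols 288–299, rows 188–235. The bowl is 231 mm ahead of the origin, so the length is locked at full. Next I'll regrip at about x = -85.

Call:
run_rows:
  rows: {"x":[-40,-43.5,0,0,0,0,0],"y":[0.5,0,0,0,0,0,0],"z":[0,0,30,35,25,15,0],"drx":[0,0,0,0,0,0,0],"dry":[0,0,0,0,0,0,0],"drz":[0,0,0,0,0,0,0]}
  aperture: 60

```text
time: 9.9
position: [449.7, -313.3, 45.4]
ee_rot: [-3.139, -0.002, 1.465]
contact_force: [0.4, 0.6, 0.5]
finger_gap: 60.2
finger_force: 0.0
```

Call:
run_rows:
  rows: {"x":[0,0,0,0,0,0,0,0],"y":[0,0,0,0,0,0,0,0],"z":[0,0,0,0,0,0,0,0],"drx":[0,0,0,0,0,0,0,0],"dry":[0,0,0,0,0,0,0,0],"drz":[0,0,0,0,0,0,0,0]}
  aperture: 15
  force: 110

```text
time: 10.7
position: [451.7, -314.5, 49.2]
ee_rot: [3.139, 0.001, 1.465]
contact_force: [0.4, -0.2, 7.1]
finger_gap: 24.7
finger_force: 107.5
```

Call:
run_rows:
  rows: {"x":[0,0,0,0,0,0,0,0,0,0],"y":[0,0,0,0,0,0,0,0,0,0],"z":[-8,-12,-15,-20,-25,-25,-25,-25,-15,0],"drx":[0,0,0,0,0,0,0,0,0,0],"dry":[0,0,0,0,0,0,0,0,0,0],"drz":[0,0,0,0,0,0,0,0,0,0]}

```text
time: 11.7
position: [451.4, -314.5, 220.8]
ee_rot: [3.137, 0.002, 1.465]
contact_force: [0.3, 0.5, -2.5]
finger_gap: 24.9
finger_force: 107.9
```

Run:
```python
from look import *
for c in("top","side"):
  vision.read_camera(c)
  for n in ["skimmer_grip","skimmer_bowl","skimmer_press","skimmer_collar"]: print(c,n,[(np.round(q["location"],1).tolist(),round(q["score"],2)) for q in spotter.landmark_of(c,n)[:1]])
```

```text
top skimmer_grip [([448.7, -332.8, 241.7], 0.92)]
top skimmer_bowl [([484.2, 1.5, 242.5], 0.77)]
top skimmer_press [([440.6, -230.8, 242.1], 0.75)]
top skimmer_collar [([477.2, -61.7, 244.4], 0.79)]
side skimmer_grip [([447.9, -327.8, 234.7], 0.76)]
side skimmer_bowl []
side skimmer_press [([391.5, -514.0, 0.3], 0.58)]
side skimmer_collar []
```

Lifted out, level and still locked, with the bowl at about (484, 1, 242). Next I'll carry it over the pot.

Call:
run_rows:
  rows: {"x":[12,24,32,36,36,34,28,18,8,0],"y":[-2,-4,-5,-6,-6,-6,-5,-3,-1,0],"z":[0,0,0,0,0,0,0,0,0,0],"drx":[0,0,0,0,0,0,0,0,0,0],"dry":[0,0,0,0,0,0,0,0,0,0],"drz":[0,0,0,0,0,0,0,0,0,0]}

```text
time: 13.2
position: [436.8, -82.3, 217.4]
ee_rot: [3.141, 0.0, 1.467]
contact_force: [-0.1, -0.2, -2.2]
finger_gap: 24.5
finger_force: 108.0
```

Call:
run_rows:
  rows: {"x":[0,0,0,0,0],"y":[0,0,0,0,0],"z":[4,4,4,0,0],"drx":[0,0,0,0,0],"dry":[0,0,0,0,0],"drz":[0,0,0,0,0]}

```text
time: 13.7
position: [436.8, -83.5, 205.1]
ee_rot: [-3.141, -0.0, 1.465]
contact_force: [0.0, 0.2, -1.4]
finger_gap: 24.4
finger_force: 108.0
```

Run:
```python
from look import *
for c in("top","side"):
  p,d=vision.read_camera(c)
  q=p[150:260,170:390] if c=="top" else p[90:290,240:400]
  cv2.imwrite(f"pics/{c}3.png",cv2.resize(q[:,:,::-1],None,fx=3,fy=3,interpolation=cv2.INTER_CUBIC))
  for n in ["skimmer_bowl","tall_pot_mouth","skimmer_press","skimmer_collar","skimmer_grip"]: print(c,n,[(np.round(q["location"],1).tolist(),round(q["score"],2)) for q in spotter.landmark_of(c,n)[:1]])
```

```text
top skimmer_bowl [([469.9, 229.2, 229.5], 0.79)]
top tall_pot_mouth [([469.8, 236.8, 186.3], 0.78)]
top skimmer_press [([427.6, -0.1, 227.3], 0.72)]
top skimmer_collar [([463.5, 165.9, 227.4], 0.66)]
top skimmer_grip []
side skimmer_bowl []
side tall_pot_mouth [([473.4, 231.5, 188.2], 0.67)]
side skimmer_press []
side skimmer_collar []
side skimmer_grip [([435.5, -97.5, 228.9], 0.76)]
```

View pics/top3.png

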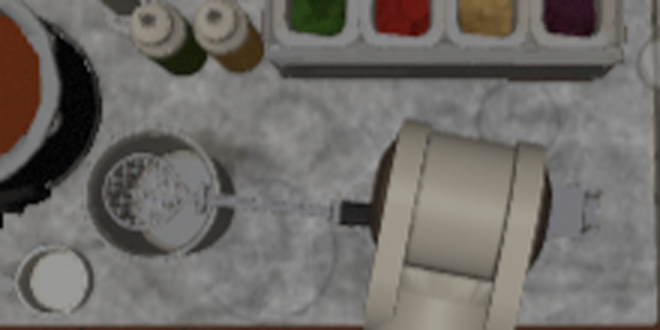

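View pics/side3.png

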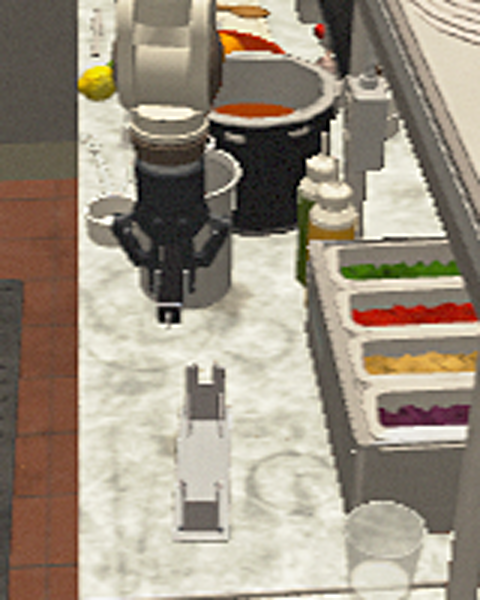

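The crops show the bowl over the pot's mouth, at about (150,190) in the 3x top crop, with the offset explained by parallax. The skimmer is level at z ≈ 228, the rest is empty, and the pot hasn't moved. I'll nudge it 2 mm, let it settle and hand in.

Call:
run_rows:
  rows: {"x":[2,0,0,0,0],"y":[0,0,0,0,0],"z":[0,0,0,0,0],"drx":[0,0,0,0,0],"dry":[0,0,0,0,0],"drz":[0,0,0,0,0]}

```text
time: 14.8
position: [437.1, -81.2, 205.3]
ee_rot: [-3.142, 0.0, 1.465]
contact_force: [-0.3, -0.5, -1.4]
finger_gap: 24.5
finger_force: 108.0
```

```bash
python3 -c "
from bench import bot; print(bot.job_done())"
```

```text
the job is handed in; nothing more can be done
None
```

I handed the job in at 14.8 s: the skimmer is drawn to the second stop with its button back out, gripped on the plain handle, and held level with its bowl over the middle of the pot's mouth, rim ring about 4 cm above the pot's rim.

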